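# Press three soap rounds into one bar

## Task

Make one bar from the three leftover soap rounds: layer them flat in a centred stack on the white plate of the soap press, the large green one at the bottom, the medium amber one on it and the small pink one on top. Then take the press handle by its wooden grip and pull it down past the first two clicks to the third, and keep holding it there against its spring: finish while still holding the handle down, and leave the brush, soap box, paddle and peg carousel alone.

Things in the scene. Friction and masses are not known exactly. Their poses are not given: they have to be found in the camera images.
- press: teal enamelled soap press, bolted down, base 270 x 164 x 14 mm; origin at the centre of its underside, x along its length to the hinge end (away from the robot), y left, z up. White plate at x = -10. Two cheeks at x = 110 (y out to 82 either side, 86 high) carry the hinge. A steel click quadrant stands at x = 13 to 47, y = 76 to 82, 106 high
- plate (a point): centre of the flat top of the press's round white ceramic plate: 96 mm across, no rim, 34 mm above the ledge; axes as the press. The space above it is open while the arm is raised
- hinge (a point): middle of the arm's hinge axle, at x = 110 mm, y = 0 of the press, 66 mm above the ledge; the axle runs along the press's y
- press_arm (a joint): rad, press arm: 0 = raised at rest (86 degrees above level), growing as it is pulled down towards the robot. Soft clicks at about 1.32, 1.41 and 1.50 (arm level), crest before the third 1.455, stop 1.54. A return spring lifts it from any click. The foot meets the full stack at about 1.33; the pull needed at the grip rises from 1 N to about 8 N at the third click, each click adding 2 N
- grip: wooden sleeve turning freely on the handle bar, 24 mm diameter, 94 long along the press's y; origin at its centre. With t = 1.5 - arm value it lies 0.21 cos t - 0.03 sin t (m) from the hinge towards the press's -x and 0.21 sin t + 0.03 cos t above the hinge. Clear all round; side rails 62 mm either side of its middle. Pinch it from above, fingers on its -x and +x sides
- foot: black rubber-faced press foot, 48 mm across, 10 mm thick, sprung and pivoting under the arm's crossbar 120 mm from the hinge axle; comes down over the plate's middle. Origin at the centre of its back (upper) face. With the arm raised it stands near the hinge, 160 to 212 mm above the ledge, facing the robot
- soap_large: green soap round, a flat disc 64 mm across and 14 mm thick, about 45 g; origin at the centre of its underside, lying flat on the ledge at the start
- soap_medium: amber soap round, a flat disc 58 mm across and 14 mm thick, about 37 g; origin at the centre of its underside, lying flat on the ledge at the start
- soap_small: pink soap round, a flat disc 52 mm across and 14 mm thick, about 30 g; origin at the centre of its underside, lying flat on the ledge at the start
- brush: scrubbing brush with yellow handle and pale bristles, lying bristles down, 230 mm long along its x (head to +x), 45 mm wide, 40 mm high; origin on the ledge below the middle of its length; a bystander
- soap_box: clear acrylic soap box with snapped-down lid, 118 x 83 x 38 mm, origin at the centre of its underside; a bystander
- paddle: flat wooden clothes paddle, 370 mm long along its x (75 mm wide blade to +x), 10 mm thick, origin on the ledge near the middle of its length; a bystander
- carousel: white plastic turntable base, 150 mm across, of the peg carousel, fixed; origin at the centre of its underside. The carousel stands on it to 196 mm high, 172 mm across with its pegs; a bystander
- carousel_top (a joint): turn in rad of the peg carousel on its base, 0 at the start; a bystander
Not all that is in view belongs to the job. Leave any blue look-alike of the soap_large alone.

How it is judged:
On the way, in this order (a step that is already met when the one before it is completed fails the run):
1. the large green round lies flat and centred on the press plate, let go (horizontal distance between soap_large and plate below 0.01 m and z of soap_large in the frame of plate between -0.003 and 0.003 m and contact force between the fingers and soap_large below 0.1 N), for 0.2 s.
2. the medium amber round lies flat and centred on the green one, let go (horizontal distance between soap_medium and plate below 0.01 m and z of soap_medium in the frame of plate between 0.011 and 0.017 m and contact force between soap_medium and soap_large above 0.1 N and contact force between the fingers and soap_medium below 0.1 N), for 0.2 s.
3. the small pink round lies flat and centred on the amber one, let go (horizontal distance between soap_small and plate below 0.01 m and z of soap_small in the frame of plate between 0.025 and 0.031 m and contact force between soap_small and soap_medium above 0.1 N and contact force between the fingers and soap_small below 0.1 N), for 0.2 s.
At the end, for the whole second after the job is handed in: Rounds lie flat on the plate, green, amber, pink from below, each within 10 mm of its centre; the gripper still holds the grip, arm still and over the third click's crest (joint above 1.465), foot pressing the pink round with over 4 N; bystanders moved under 20 mm, carousel turned under 0.15 rad (value of joint press_arm above 1.465 rad and velocity of joint press_arm between -0.1 and 0.1 rad/s and contact force between the fingers and grip above 2 N and contact force between foot and soap_small above 4 N and horizontal distance between each of soap_large, soap_medium, soap_small and plate below 0.01 m and z of soap_large in the frame of plate between -0.003 and 0.003 m and z of soap_medium in the frame of plate between 0.01 and 0.017 m and z of soap_small in the frame of plate between 0.024 and 0.031 m and contact force between the fingers and soap_small below 0.1 N); the arm keeps its last pose, push and grip.
It fails at once if a bystander was pushed about (distance of any of brush, soap_box, paddle from where it was at the start of the episode above 0.02 m).
It fails at once if the peg carousel was turned (value of joint carousel_top above 0.15 rad or value of joint carousel_top below -0.15 rad).
It also fails if it takes over 72 s, if anything falls off the work surface, if the arm or the gripper's body presses on something with over 40 N, if the wrist force passes 120 N, or if a joint passes its speed limit or range.

## Robot

A 6-joint arm with a two-finger parallel gripper is mounted at the origin on the work surface. World frame = base frame: x ahead of the robot, y to its left, z up, the work surface at z = 0. Lengths are in m, angles in rad, forces in N, time in s.
With the tool pointing down it reaches from about 0.375 to 0.975 m from the base axis. Payload 3.8 kg.
Tool frame: the origin (TCP) lies midway between the tips of the shut fingers; the grasp point (between the pads) lies 19 mm behind it; z points along the fingers, y is the line along which they close (so a half turn about z gives the same grasp; the last joint's range is limited). The gripper opens to 85 mm and grips with 20 to 120 N. Pads are 22 mm wide; open, the fingers measure 114 mm over their backs; the gripper's body (76 mm by 85 mm) begins 54 mm behind the grasp point. The pads swing forward as they close: fully open they stand 13 mm farther back than shut.
Start: joints at [1.198, 0.264, 1.604, -0, 1.274, -0.037], TCP at [0.222, 0.637, 0.231] pointing down, gripper open.
Joint ranges: [-2.63, 2.63], [-0.94, 2.18], [0.31, 2.57], [-1.31, 4.45], [0, 2.66], [-2.55, 2.55]. Speed limits (rad/s): [2.57, 2.57, 3.14, 3.14, 3.14, 3.14].

## Interface

Orientations are given as a rotation vector (axis times angle).
In Python, from workcell import status, read_camera, workorder, masks_of gives the robot as it stands.
- The arm moves only by the tool drive_tool, never from a script. Its argument "rows" is a list of rows, each a list of 7 numbers: the turn, a rotation vector about the tool's x, y, z in degrees, then the shift along the tool's x, y, z in m, then the opening, from 0 (shut) to 1 (fully open). In form: [[ax, ay, az, tx, ty, tz, claw], ...]. A call has 1 to 8 rows; each row shifts and turns the commanded pose from where the row before left it, along the tool's axes as they then stand; what a row does not reach is not made up. A row lasts 1/12 s, in which the tool goes at most 41.7 mm and 7.16 degrees, less where a joint would pass 70% of its speed; a pose out of reach is approached as far as the arm can. A call is refused whole if a number of a shift passes 0.0417 or a number of a turn 7.16, either way. A call with a gripper value outside its range is refused whole. The fingers move at their own pace and stop on an object; "force" is the grip in N (left out, the last holds). Time passes only in rows, so rows that do not move let the fingers close. It gives the time, the measured TCP pose, the force, the opening and the grip force at its end, in the units of the state.
- status.read_state(): the state, without advancing time (a new reading comes with each control period).
- read_camera(name): name is "side" or "top"; returns a dict with "color" (400x640x3 uint8, red, green, blue), "intrinsics" (3x3 intrinsics, pixels), "world_from_camera" (4x4, takes a point from camera to world coordinates). Camera axes: x right, y up, looking along -z (the intrinsics and any distortion apply to the point x, -y, -z); pixel columns grow to the right and rows downward; lengths in m; the calibration is good to about 2 mm. A picture is of the moment at which its call begins. There is no depth.
- workorder.finish_job(): hands the job in; it is judged then, once.
Trained networks look in a picture, given as the dict that the camera call returned (one of the last four; its "shot" number tells which), for a name from the list of things; names that differ only in an ending like _2 or _b are one class to them, and where a whole thing is asked for, a point or a joint stands for the part that bears it (a point fixed in the world has none). Each returns a list of dicts, best first, with "score" (0 to 1); they miss things now and then, are a little off and sometimes report something else, mostly with a low value. They report only what shows in the picture. A call takes as long as a camera call. They do not tell look-alikes from the thing itself.
- masks_of(picture, name): "mask" (400x640 bool, what is visible of it) and "bbox" ([left, top, right, bottom] in pixels, round what is visible of it).
The state is a dict: "time": time; "q": joint angles; "joint_vel": joint speeds; "joint_torque": joint torques, N m; "tool_pos": TCP position; "tcp_rot": TCP orientation; "wrist_force": force on the tool from outside, world axes, zero at the start; "torque": the same for the moment, N m; "width": opening from 0.0 (shut) to 1.0 (fully open); "grip_force": force on a finger pad.
Only numpy, scipy, OpenCV 4.12 (cv2) and the standard library are available. Lean on these libraries where they do the work, as an engineer would, in place of code of your own. Each camera call takes 0.05 s, during which the arm holds its last target. There are 200 camera calls.

## Working session

There is one attempt and no reset: what is moved stays moved. The work goes in short steps, Python scripts to look and compute and a tool call to move; the robot and the scene stay as the last step left them, time stands still between calls to the robot, and variables do not carry over. Pictures are saved under pics/ and viewed, at most 10 in all, crops included, and the job is handed in when it is done.

Besides the shell and the picture viewer there is one more tool, called after "Request:" as name(argument=value, ...), one argument or row to a line, values as JSON. drive_tool: Moves the arm, as the interface text tells. Its arguments: {"type":"object","properties":{"rows":{"type":"array"},"force":{"type":"number"}},"required":["rows"]}

```bash
mkdir -p pics; cat > h.py <<'E'
import numpy as np, cv2
from workcell import status, read_camera, workorder, masks_of
def ray(p,u,v):
    K=np.array(p["intrinsics"]);T=np.array(p["world_from_camera"])
    d=np.linalg.solve(K,[u,v,1.0]);d=T[:3,:3]@[d[0],-d[1],-d[2]]
    return T[:3,3],d
def onz(p,u,v,z):
    o,d=ray(p,u,v);return o+d*(z-o[2])/d[2]
def proj(p,X):
    K=np.array(p["intrinsics"]);T=np.array(p["world_from_camera"])
    c=T[:3,:3].T@(np.array(X)-T[:3,3]);q=K@[c[0],-c[1],-c[2]];return q[:2]/q[2]
def save(p,n): cv2.imwrite("pics/"+n,p["color"][:,:,::-1])
E
python3 - <<'E'
from h import *
for n in ("top","side"):
    p=read_camera(n);save(p,n+"1.png");print(n,np.round(p["world_from_camera"],3).tolist(),np.round(p["intrinsics"],1).tolist(), [k for k in p])
    for o in ("soap_large","soap_medium","soap_small","press","plate","grip","foot","brush","soap_box","paddle","carousel"):
        try:
            for m in masks_of(p,o)[:3]:
                ys,xs=np.nonzero(m["mask"]);c=p["color"][m["mask"]].mean(0).round()
                z=.014 if 'soap_' in o else 0
                print(o,round(m["score"],2),m["bbox"],len(xs),xs.mean().round(1),ys.mean().round(1),c,onz(p,xs.mean(),ys.mean(),z).round(4))
        except Exception as e: print(o,e)
print(status.read_state())
E
```

```text
top [[-0.014, 0.997, -0.07, 0.429], [-1.0, -0.013, 0.004, 0.026], [0.004, 0.07, 0.998, 1.813], [0.0, 0.0, 0.0, 1.0]] [[496.2, 0.0, 319.8], [0.0, 496.2, 204.8], [0.0, 0.0, 1.0]] ['color', 'intrinsics', 'world_from_camera', 'shot']
soap_large 0.81 [276.5, 220.0, 288.0, 239.4] 241 282.6 227.9 [26. 50. 95.] [0.4728 0.1541 0.014 ]
soap_large 0.71 [232.1, 252.8, 248.0, 268.4] 237 241.2 259.6 [23. 47. 94.] [0.3608 0.304  0.014 ]
soap_large 0.71 [327.3, 163.5, 334.4, 171.1] 12 330.8 167.1 [52. 55. 52.] [ 0.6924 -0.024   0.014 ]
soap_medium 0.47 [398.7, 240.8, 411.4, 254.3] 176 405.2 246.4 [117.  87.  40.] [ 0.3999 -0.2886  0.014 ]
soap_small 0.61 [132.3, 176.5, 190.8, 224.4] 2271 161.8 199.1 [32. 56. 96.] [0.5833 0.5916 0.014 ]
soap_small 0.55 [406.3, 197.8, 424.3, 214.7] 177 416.8 206.1 [115.  71.  76.] [ 0.5455 -0.3344  0.014 ]
press 0.59 [304.7, 143.0, 362.1, 241.0] 3800 333.3 195.6 [56. 74. 72.] [ 0.589  -0.0319  0.    ]
grip 0.47 [317.1, 150.0, 343.1, 160.8] 185 331.1 154.6 [97. 68. 42.] [ 0.741 -0.026  0.   ]
foot 0.5 [326.3, 162.1, 338.1, 174.7] 42 331.3 167.7 [34. 37. 36.] [ 0.6923 -
[... 2194 characters left out ...]
.] [0.627  0.6669 0.    ]
{'time': 1.2, 'q': array([ 1.19810793e+00,  2.63904998e-01,  1.60401043e+00,  1.73538620e-05,
        1.27370559e+00, -3.69131703e-02]), 'joint_vel': array([-0.00300103, -0.0001328 ,  0.00051504, -0.00038651, -0.0009694 ,
        0.00069407]), 'joint_torque': array([ 2.15268337e-04, -5.15083802e+01, -3.67714119e+01,  4.84325497e-06,
        1.16445044e-03,  6.98796882e-06]), 'tool_pos': array([0.22241349, 0.63729156, 0.23127071]), 'tcp_rot': array([-5.24964443e-01, -3.09739865e+00,  3.83138925e-05]), 'wrist_force': array([-1.12097651,  0.08984697, -1.01586215]), 'torque': array([ 0.03119457, -0.00860053,  0.00855813]), 'grip_force': 0.0, 'width': 1.0018268759711852}
```

```bash
python3 - <<'E'
import cv2,numpy as np
a=cv2.imread("pics/top1.png");b=cv2.imread("pics/side1.png")
cv2.imwrite("pics/a.png",cv2.resize(np.clip(a[110:300,110:490]*1.6,0,255).astype('uint8'),(800,400),interpolation=cv2.INTER_CUBIC))
cv2.imwrite("pics/b.png",cv2.resize(b[100:360,190:490],(690,598),interpolation=cv2.INTER_CUBIC))
E
```

```text
(no output)
```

View pics/a.png

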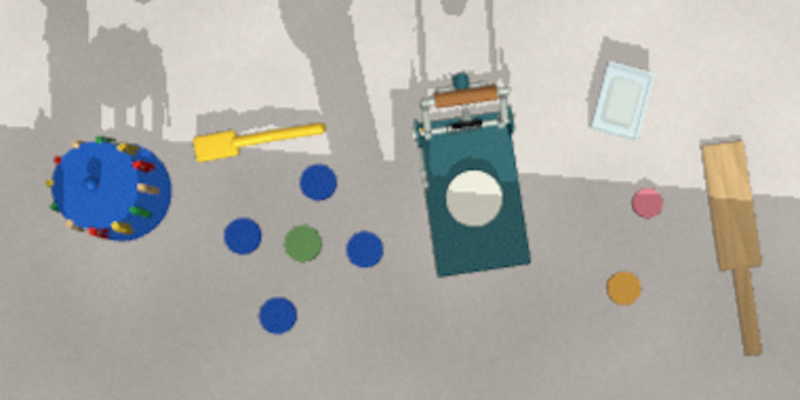

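View pics/b.png

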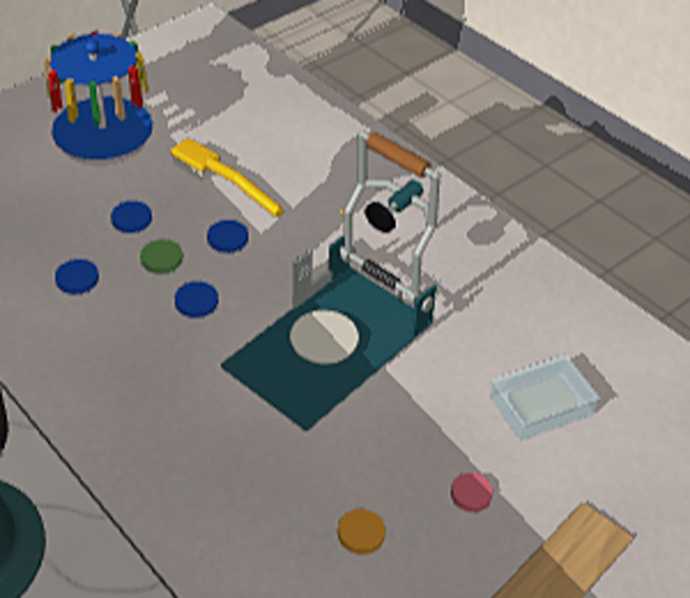

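```bash
cat > m.py <<'E'
from h import *
H={"g":((40,75,35),(75,255,255)),"a":((8,130,60),(24,255,255)),"p":((160,70,50),(179,255,255)),"b":((100,150,30),(130,255,255)),"t":((78,80,20),(98,255,255))}
def blobs(p,c,win=None,amin=60):
    h=cv2.cvtColor(cv2.cvtColor(p["color"],cv2.COLOR_RGB2BGR),cv2.COLOR_BGR2HSV)
    m=cv2.inRange(h,*H[c]); n,l,s,ce=cv2.connectedComponentsWithStats(m)
    return [(s[i],ce[i],l==i) for i in range(1,n) if s[i,4]>amin]
E
python3 - <<'E'
from m import *
for n in("top","side"):
    p=read_camera(n)
    for c in "gapbt":
        for s,ce,l in blobs(p,c):
            print(n,c,s.tolist(),ce.round(1),onz(p,*ce,.007).round(4))
            if c=="t" and s[4]>800:
                mm=(l*255).astype('uint8');k=cv2.findContours(mm,0,2)[0][0]
                pts=np.array([onz(p,*q[0],.014)[:2] for q in k],np.float32)
                r=cv2.minAreaRect(pts);print("rect",r,cv2.boxPoints(r).tolist())
                # plate: hole in teal
                h=cv2.morphologyEx(mm,cv2.MORPH_CLOSE,np.ones((3,3)))
                nn,ll,ss,cc=cv2.connectedComponentsWithStats((h==0).astype('uint8'))
                for i in range(1,nn):
                    if 200<ss[i,4]<2000:
                        print("hole",ss[i],cc[i],[onz(p,*cc[i],z).round(4) for z in(.014,.034)])
    # plate via white low-sat near
    h=cv2.cvtColor(p["color"],cv2.COLOR_RGB2HSV)
    u,v=(335,204) if n=="top" else (331,246)
    print(p["color"][v-2:v+3,u].tolist(), p["color"][v,u-18:u+19:3].tolist())
E
```

```text
top g [246, 217, 16, 17, 217] [253.6 225.3] [0.4837 0.2599 0.007 ]
top a [317, 151, 29, 10, 177] [331.1 155.4] [ 0.7365 -0.0259  0.007 ]
top a [202, 169, 63, 18, 299] [220.7 176.7] [0.6633 0.3793 0.007 ]
top a [399, 239, 15, 15, 184] [406.  246.3] [ 0.4002 -0.2924  0.007 ]
top p [410, 199, 15, 14, 152] [417.1 205.9] [ 0.5466 -0.3368  0.007 ]
top b [135, 177, 56, 47, 1771] [161.6 199.3] [0.5832 0.5946 0.007 ]
top b [253, 189, 17, 16, 213] [260.8 196.4] [0.589  0.2332 0.007 ]
top b [217, 214, 17, 17, 219] [225.  221.8] [0.4979 0.3638 0.007 ]
top b [275, 220, 17, 17, 215] [282.9 228.1] [0.4721 0.1535 0.007 ]
top b [234, 252, 17, 16, 218] [241.6 259.5] [0.3608 0.3036 0.007 ]
top t [308, 161, 54, 80, 2296] [335.1 205. ] [ 0.5538 -0.0377  0.007 ]
rect ((0.5689846277236938, -0.03739657253026962), (0.27046677470207214, 0.16747520864009857), 7.834544658660889) [[0.4235990047454834, 0.027125360444188118], [0.4464280605316162, -0.13878661394119263], [0.7143702507019043, -0.10191850364208221], [0.6915411949157715, 0.06399346888065338]]
hole [322 191  27  27 600] [334.895 203.86 ] [array([ 0.5575
[... 4467 characters left out ...]
6415405, 0.38575413823127747]]
side t [131, 304, 78, 71, 3561] [171.  343.7] [-0.0048 -0.0181  0.007 ]
rect ((-0.0016563311219215393, -0.012877896428108215), (0.20065836608409882, 0.20934782922267914), 77.39966583251953) [[-0.12569592893123627, -0.08795619755983353], [0.07860985398292542, -0.13362520933151245], [0.12238326668739319, 0.062200404703617096], [-0.0819225162267685, 0.10786941647529602]]
[[142, 139, 129], [145, 141, 131], [145, 141, 131], [145, 141, 131], [146, 143, 132]] [[26, 58, 63], [145, 135, 124], [145, 142, 131], [145, 142, 131], [144, 141, 131], [145, 142, 132], [145, 141, 131], [134, 130, 121], [200, 195, 180], [199, 194, 180], [199, 195, 179], [29, 51, 56], [24, 55, 60]]
```

Request:
drive_tool(
  rows=[
    [0, 0, 6.3, 0, 0, 0.01, 1],
    [0, 0, 6.3, 0, 0, 0.01, 1],
    [0, 0, 6.3, 0, 0, 0.01, 1],
    [0, 0, 6.3, 0, 0, 0.01, 1],
    [0, 0, 6.3, 0, 0, 0.01, 1],
    [0, 0, 6.3, 0, 0, 0.01, 1],
    [0, 0, 0, -0.0229, 0.0007, 0, 1],
    [0, 0, 0, -0.0382, 0.0012, 0, 1],
  ],
  force=30,
)

```text
time: 1.97
tool_pos: [0.2556, 0.5884, 0.1701]
tcp_rot: [-1.495, -2.762, 0.001]
wrist_force: [0.7, 0.3, -0.1]
width: 1.001
grip_force: 0.0
```

Request:
drive_tool(
  rows=[
    [0, 0, 0, -0.0382, 0.0012, 0, 1],
    [0, 0, 0, -0.0382, 0.0012, 0, 1],
    [0, 0, 0, -0.0382, 0.0012, 0, 1],
    [0, 0, 0, -0.0382, 0.0012, 0, 1],
    [0, 0, 0, -0.0382, 0.0012, 0, 1],
    [0, 0, 0, -0.0382, 0.0012, 0, 1],
    [0, 0, 0, -0.0382, 0.0012, 0.01, 1],
    [0, 0, 0, -0.0382, 0.0012, 0.01, 1],
  ],
)

```text
time: 2.63
tool_pos: [0.4331, 0.3348, 0.1524]
tcp_rot: [1.499, 2.759, 0.004]
wrist_force: [-0.1, 0.7, -1.6]
width: 1.001
grip_force: 0.0
```

Request:
drive_tool(
  rows=[
    [0, 0, 0, -0.0382, 0.0012, 0.01, 1],
    [0, 0, 0, -0.0382, 0.0012, 0.01, 1],
    [0, 0, 0, -0.0153, 0.0005, 0.01, 1],
    [0, 0, 0, 0, 0, 0, 1],
    [0, 0, 0, 0, 0, 0, 1],
  ],
)

```text
time: 3.05
tool_pos: [0.4838, 0.2595, 0.1207]
tcp_rot: [-1.503, -2.757, 0.002]
wrist_force: [-1.5, 0.5, -0.8]
width: 1.001
grip_force: 0.0
```

```bash
cat > d.py <<'E'
import sys
from h import *
from scipy.spatial.transform import Rotation as R
# usage: d.py x y z phi_deg -> turn about tool z, shift in tool axes AFTER the turn
def go(x,y,z,phi):
    s=status.read_state();M=R.from_rotvec(s["tcp_rot"]).as_matrix()
    c=np.degrees(np.arctan2(M[1,1],M[0,1]));f=np.radians(phi)
    d=np.array([x,y,z])-s["tool_pos"]
    print("t",round(s["time"],2),"pos",s["tool_pos"].round(4),"phi",c.round(2),"zax",M[:,2].round(4),"F",s["wrist_force"].round(1),"w",round(s["width"],3),"gf",round(s["grip_force"],1))
    print("turn",round(c-phi,2),"shift",round(-d[0]*np.sin(f)+d[1]*np.cos(f),4),round(d[0]*np.cos(f)+d[1]*np.sin(f),4),round(-d[2],4))
if __name__=="__main__": go(*map(float,sys.argv[1:5]))
E
python3 d.py .4838 .2603 -.005 33
```

```text
t 3.05 pos [0.4838 0.2595 0.1207] phi 32.81 zax [-1.6e-03 -3.0e-04 -1.0e+00] F [-1.5  0.5 -0.8] w 1.001 gf 0.0
turn -0.19 shift 0.0007 0.0004 0.1257
```

Request:
drive_tool(
  rows=[
    [0, 0, 0, 0.0007, 0.0004, 0.03, 1],
    [0, 0, 0, 0, 0, 0.03, 1],
    [0, 0, 0, 0, 0, 0.03, 1],
    [0, 0, 0, 0, 0, 0.02, 1],
    [0, 0, 0, 0, 0, 0.01, 1],
    [0, 0, 0, 0, 0, 0.004, 1],
    [0, 0, 0, 0, 0, 0, 1],
  ],
)

```text
time: 3.63
tool_pos: [0.4834, 0.2621, -0.0028]
tcp_rot: [-1.498, -2.761, 0.001]
wrist_force: [0.6, 0.0, 0.2]
width: 0.998
grip_force: 0.0
```

Request:
drive_tool(
  rows=[
    [0, 0, 0, 0, 0, 0, 0.5],
    [0, 0, 0, 0, 0, 0, 0.5],
    [0, 0, 0, 0, 0, 0, 0.5],
    [0, 0, 0, 0, 0, 0, 0.5],
    [0, 0, 0, 0, 0, 0, 0.5],
    [0, 0, 0, 0, 0, 0, 0.5],
  ],
  force=25,
)

```text
time: 4.13
tool_pos: [0.4854, 0.2624, -0.0005]
tcp_rot: [1.5, 2.759, 0.005]
wrist_force: [-1.6, 1.2, 6.7]
width: 0.732
grip_force: 27.4
```

Request:
drive_tool(
  rows=[
    [0, 0, 0, 0, 0, -0.01, 0.5],
    [0, 0, 0, 0, 0, -0.03, 0.5],
    [0, 0, 6.2, 0, 0, -0.03, 0.5],
    [0, 0, 6.2, 0, 0, -0.03, 0.5],
    [0, 0, 6.2, 0, 0, -0.03, 0.5],
    [0, 0, 6.2, 0, 0, -0.02, 0.5],
    [0, 0, 0, 0, 0, 0, 0.5],
    [0, 0, 0, 0, 0, 0, 0.5],
  ],
)

```text
time: 4.8
tool_pos: [0.4852, 0.2618, 0.1499]
tcp_rot: [2.055, 2.374, 0.007]
wrist_force: [0.1, -0.5, -1.0]
width: 0.731
grip_force: 27.9
```

```bash
python3 d.py .5555 -.0363 .15 8; python3 - <<'E'
from m import *
p=read_camera("side")
for c in "gb":
    for s,ce,l in blobs(p,c,amin=30): print(c,s.tolist(),ce.round(1))
p=read_camera("top")
for q in [(.6893,-.0179,.278)]: print(proj(p,q))
E
```

```text
t 4.8 pos [0.4852 0.2618 0.1499] phi 8.24 zax [ 0.0045  0.002  -1.    ] F [ 0.1 -0.5 -1. ] w 0.731 gf 27.9
turn 0.24 shift -0.305 0.0281 -0.0001
g [0, 108, 9, 23, 113] [  2.6 121.4]
g [229, 136, 4, 18, 46] [230.6 144.2]
g [252, 171, 15, 15, 198] [258.6 177.7]
b [0, 66, 39, 58, 1016] [ 15.  100.8]
b [212, 115, 29, 22, 485] [227.1 125.5]
b [213, 142, 32, 27, 505] [228.1 156.9]
b [238, 188, 18, 13, 184] [246.7 193.9]
b [280, 196, 18, 14, 188] [288.5 202.2]
b [214, 213, 19, 15, 213] [223.  219.8]
b [266, 223, 19, 15, 225] [274.9 229.8]
[331.05594338 155.77941817]
```

Request:
drive_tool(
  rows=[
    [0, 0, 0.24, -0.03, 0.003, 0, 0.5],
    [0, 0, 0, -0.04, 0.004, 0, 0.5],
    [0, 0, 0, -0.04, 0.004, 0, 0.5],
    [0, 0, 0, -0.04, 0.004, 0, 0.5],
    [0, 0, 0, -0.04, 0.004, 0, 0.5],
    [0, 0, 0, -0.04, 0.004, 0, 0.5],
    [0, 0, 0, -0.04, 0.003, 0, 0.5],
    [0, 0, 0, -0.025, 0.002, 0, 0.5],
  ],
)

```text
time: 5.57
tool_pos: [0.5512, -0.0304, 0.1451]
tcp_rot: [-2.062, -2.368, 0.005]
wrist_force: [0.2, 0.1, -0.3]
width: 0.733
grip_force: 27.9
```

Request:
drive_tool(
  rows=[
    [0, 0, 0, -0.01, 0, 0.03, 0.5],
    [0, 0, 0, 0, 0, 0.03, 0.5],
    [0, 0, 0, 0, 0, 0.02, 0.5],
    [0, 0, 0, 0, 0, 0.01, 0.5],
    [0, 0, 0, 0, 0, 0, 0.5],
    [0, 0, 0, 0, 0, 0, 0.5],
  ],
)

```text
time: 6.07
tool_pos: [0.5527, -0.0366, 0.0561]
tcp_rot: [-2.06, -2.368, 0.003]
wrist_force: [1.0, 0.9, 0.9]
width: 0.73
grip_force: 28.0
```

```bash
python3 d.py .5555 -.0363 .0345 8; python3 - <<'E'
from m import *
for n in("top","side"):
    p=read_camera(n)
    for s,ce,l in blobs(p,"g",amin=30): print(s.tolist(),ce.round(1),onz(p,*ce,.067).round(4))
save(p,"c.png"); cv2.imwrite("pics/c.png",cv2.resize(p["color"][130:300,260:430,::-1],(510,510)))
E
```

```text
t 6.07 pos [ 0.5527 -0.0366  0.0561] phi 7.96 zax [-2.9e-03  3.0e-04 -1.0e+00] F [1.  0.9 0.9] w 0.73 gf 28.0
turn -0.04 shift -0.0001 0.0028 0.0216
[0, 108, 9, 23, 113] [  2.6 121.4] [-0.0625  1.2889  0.067 ]
[229, 141, 4, 13, 31] [230.9 147. ] [0.5661 0.5662 0.067 ]
[327, 231, 15, 17, 190] [333.7 239.4] [ 0.5598 -0.0443  0.067 ]
```

View pics/c.png

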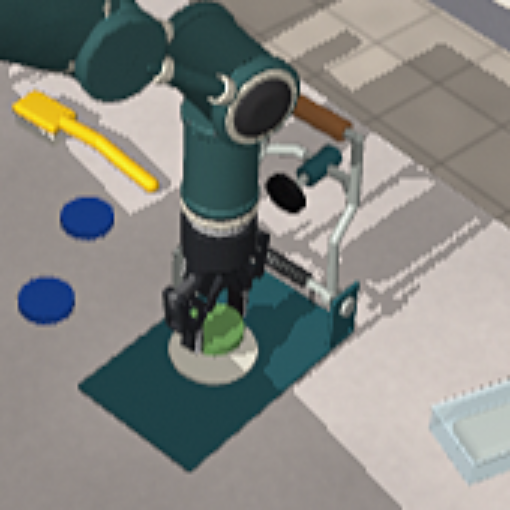

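Request:
drive_tool(
  rows=[
    [0, 0, 0, 0, 0.0028, 0.006, 0.5],
    [0, 0, 0, 0, 0, 0.005, 0.5],
    [0, 0, 0, 0, 0, 0.004, 0.5],
    [0, 0, 0, 0, 0, 0.003, 0.5],
    [0, 0, 0, 0, 0, 0.002, 0.5],
    [0, 0, 0, 0, 0, 0.001, 0.5],
    [0, 0, 0, 0, 0, 0, 0.5],
    [0, 0, 0, 0, 0, 0, 0.5],
  ],
)

```text
time: 6.83
tool_pos: [0.5565, -0.0365, 0.0363]
tcp_rot: [-2.063, -2.37, 0.0]
wrist_force: [0.9, 0.2, -1.3]
width: 0.737
grip_force: 28.0
```

```bash
python3 d.py .5555 -.0363 .0345 8; python3 - <<'E'
from m import *
p=read_camera("side")
for s,ce,l in blobs(p,"g",amin=30): print(s.tolist(),ce.round(1),onz(p,*ce,.041).round(4))
cv2.imwrite("pics/d.png",cv2.resize(p["color"][200:290,290:380,::-1],(450,450)))
E
```

```text
t 6.83 pos [ 0.5565 -0.0365  0.0363] phi 7.92 zax [-1.e-04 -0.e+00 -1.e+00] F [ 0.9  0.2 -1.3] w 0.737 gf 28.0
turn -0.08 shift 0.0004 -0.001 0.0018
[0, 108, 9, 23, 112] [  2.6 121.5] [-0.06    1.3348  0.041 ]
[328, 235, 14, 17, 191] [334.  243.6] [ 0.5652 -0.0407  0.041 ]
```

View pics/d.png

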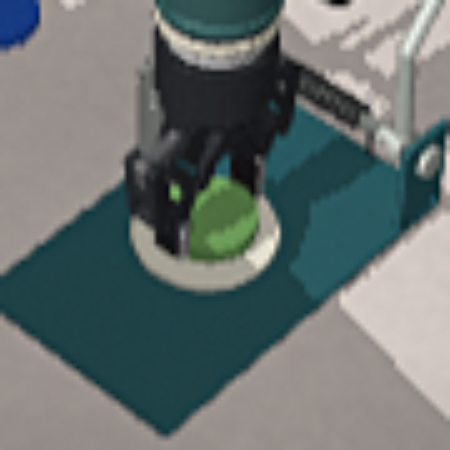

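Request:
drive_tool(
  rows=[
    [0, 0, 0, 0, -0.001, 0.0015, 0.5],
    [0, 0, 0, 0, 0, 0, 0.5],
    [0, 0, 0, 0, 0, 0, 0.9],
    [0, 0, 0, 0, 0, 0, 1],
    [0, 0, 0, 0, 0, 0, 1],
    [0, 0, 0, 0, 0, -0.005, 1],
    [0, 0, 0, 0, 0, -0.025, 1],
    [0, 0, 0, 0, 0, -0.035, 1],
  ],
)

```text
time: 7.55
tool_pos: [0.5521, -0.0363, 0.0971]
tcp_rot: [-2.058, -2.364, 0.007]
wrist_force: [0.1, -0.9, 0.1]
width: 1.001
grip_force: 0.0
```

Request:
drive_tool(
  rows=[
    [0, 0, 0, 0, 0, -0.035, 1],
    [0, 0, 0, 0, 0, -0.035, 1],
    [0, 0, 0, 0, 0, 0, 1],
  ],
)

```text
time: 7.8
tool_pos: [0.5611, -0.0372, 0.1791]
tcp_rot: [2.055, 2.36, 0.013]
wrist_force: [0.4, 0.4, 1.5]
width: 1.004
grip_force: 0.0
```

```bash
python3 d.py .3994 -.2913 .12 8; python3 - <<'E'
from m import *
p=read_camera("side")
for s,ce,l in blobs(p,"g",amin=30): print(s.tolist(),ce.round(1),onz(p,*ce,.041).round(4))
E
```

```text
t 7.8 pos [ 0.5611 -0.0372  0.1791] phi 7.92 zax [ 0.0147 -0.0016 -0.9999] F [0.4 0.4 1.5] w 1.004 gf 0.0
turn -0.08 shift -0.2291 -0.1954 0.0591
[0, 108, 9, 23, 112] [  2.6 121.5] [-0.06    1.3348  0.041 ]
[229, 136, 4, 18, 46] [230.6 144.2] [0.5914 0.6136 0.041 ]
[322, 236, 19, 17, 263] [331.  244.3] [ 0.5556 -0.0371  0.041 ]
```

Request:
drive_tool(
  rows=[
    [0, 0, 0, -0.025, -0.021, 0, 1],
    [0, 0, 0, -0.03, -0.026, 0, 1],
    [0, 0, 0, -0.03, -0.026, 0, 1],
    [0, 0, 0, -0.03, -0.026, 0, 1],
    [0, 0, 0, -0.03, -0.026, 0.01, 1],
    [0, 0, 0, -0.03, -0.026, 0.015, 1],
    [0, 0, 0, -0.03, -0.026, 0.015, 1],
    [0, 0, 0, -0.024, -0.018, 0.015, 1],
  ],
)

```text
time: 8.52
tool_pos: [0.3922, -0.2905, 0.1141]
tcp_rot: [-2.063, -2.368, 0.001]
wrist_force: [0.2, 0.0, -0.5]
width: 0.999
grip_force: 0.0
```

Request:
drive_tool(
  rows=[
    [0, 0, 0, 0, 0, 0.01, 1],
    [0, 0, 0, 0, 0, 0, 1],
    [0, 0, 0, 0, 0, 0, 1],
  ],
)

```text
time: 8.77
tool_pos: [0.3938, -0.2882, 0.1041]
tcp_rot: [-2.062, -2.366, -0.001]
wrist_force: [-0.4, -0.6, -1.1]
width: 1.002
grip_force: 0.0
```

```bash
python3 d.py .3994 -.2913 -.0015 8
```

```text
t 8.77 pos [ 0.3938 -0.2882  0.1041] phi 7.86 zax [-0.0022  0.0024 -1.    ] F [-0.4 -0.6 -1.1] w 1.002 gf 0.0
turn -0.14 shift -0.0039 0.0051 0.1056
```

Request:
drive_tool(
  rows=[
    [0, 0, 0, -0.0039, 0.0051, 0.02, 1],
    [0, 0, 0, 0, 0, 0.03, 1],
    [0, 0, 0, 0, 0, 0.025, 1],
    [0, 0, 0, 0, 0, 0.016, 1],
    [0, 0, 0, 0, 0, 0.008, 1],
    [0, 0, 0, 0, 0, 0.003, 1],
    [0, 0, 0, 0, 0, 0, 1],
  ],
)

```text
time: 9.35
tool_pos: [0.401, -0.2917, 0.0035]
tcp_rot: [-2.061, -2.371, -0.0]
wrist_force: [-0.1, 0.1, 0.2]
width: 1.001
grip_force: 0.0
```

Request:
drive_tool(
  rows=[
    [0, 0, 0, 0, 0, 0, 0.45],
    [0, 0, 0, 0, 0, 0, 0.45],
    [0, 0, 0, 0, 0, 0, 0.45],
    [0, 0, 0, 0, 0, 0, 0.45],
    [0, 0, 0, 0, 0, 0, 0.45],
    [0, 0, 0, 0, 0, 0, 0.45],
  ],
)

```text
time: 9.85
tool_pos: [0.4015, -0.293, 0.0052]
tcp_rot: [2.061, 2.367, 0.001]
wrist_force: [-0.9, 2.9, 5.2]
width: 0.66
grip_force: 25.5
```

```bash
python3 d.py .3994 -.2913 .002 8
```

```text
t 9.85 pos [ 0.4015 -0.293   0.0052] phi 7.9 zax [ 0.0024 -0.0014 -1.    ] F [-0.9  2.9  5.2] w 0.66 gf 25.5
turn -0.1 shift 0.002 -0.0018 0.0032
```

Request:
drive_tool(
  rows=[
    [0, 0, 0, 0, 0, -0.01, 0.45],
    [0, 0, 0, 0, 0, -0.03, 0.45],
    [0, 0, 0, 0, 0, -0.03, 0.45],
    [0, 0, 0, 0, 0, -0.03, 0.45],
    [0, 0, 0, 0, 0, -0.02, 0.45],
    [0, 0, 0, 0, 0, -0.01, 0.45],
    [0, 0, 0, 0, 0, 0, 0.45],
    [0, 0, 0, 0, 0, 0, 0.45],
  ],
)

```text
time: 10.52
tool_pos: [0.4004, -0.2924, 0.1338]
tcp_rot: [2.062, 2.368, 0.0]
wrist_force: [0.4, -0.1, -0.5]
width: 0.663
grip_force: 26.9
```

```bash
python3 d.py .5555 -.0365 .12 8;  python3 - <<'E'
from m import *
p=read_camera("side")
for s,ce,l in blobs(p,"a",amin=30): print(s.tolist(),ce.round(1),onz(p,*ce,.13).round(4))
E
```

```text
t 10.52 pos [ 0.4004 -0.2924  0.1338] phi 7.91 zax [ 1.e-03 -8.e-04 -1.e+00] F [ 0.4 -0.1 -0.5] w 0.663 gf 26.9
turn -0.09 shift 0.2318 0.1892 0.0138
[21, 56, 32, 42, 127] [31.8 71.1] [0.1414 1.5031 0.13  ]
[49, 84, 15, 32, 57] [53.9 99.4] [0.1376 1.2111 0.13  ]
[349, 158, 28, 19, 188] [362.5 166.7] [0.8214 0.1105 0.13  ]
[300, 180, 13, 14, 36] [306.6 186.9] [0.6045 0.1489 0.13  ]
[346, 294, 14, 19, 196] [353.1 303.9] [ 0.4092 -0.2957  0.13  ]
```

Request:
drive_tool(
  rows=[
    [0, 0, 0, 0.023, 0.019, 0, 0.45],
    [0, 0, 0, 0.03, 0.025, 0, 0.45],
    [0, 0, 0, 0.032, 0.026, 0, 0.45],
    [0, 0, 0, 0.032, 0.026, 0, 0.45],
    [0, 0, 0, 0.032, 0.026, 0, 0.45],
    [0, 0, 0, 0.032, 0.026, 0, 0.45],
    [0, 0, 0, 0.03, 0.025, 0, 0.45],
    [0, 0, 0, 0.0208, 0.0162, 0.014, 0.45],
  ],
)

```text
time: 11.23
tool_pos: [0.5581, -0.0336, 0.1196]
tcp_rot: [2.06, 2.37, 0.003]
wrist_force: [1.4, -1.2, 1.4]
width: 0.657
grip_force: 26.9
```

Request:
drive_tool(
  rows=[
    [0, 0, 0, 0, 0, 0.02, 0.45],
    [0, 0, 0, 0, 0, 0.02, 0.45],
    [0, 0, 0, 0, 0, 0.01, 0.45],
    [0, 0, 0, 0, 0, 0, 0.45],
    [0, 0, 0, 0, 0, 0, 0.45],
  ],
)

```text
time: 11.65
tool_pos: [0.554, -0.0367, 0.0674]
tcp_rot: [-2.061, -2.366, 0.004]
wrist_force: [0.6, 0.5, 0.6]
width: 0.658
grip_force: 26.9
```

```bash
python3 d.py .5555 -.0365 .0535 8
```

```text
t 11.65 pos [ 0.554  -0.0367  0.0674] phi 7.9 zax [-4.2e-03  4.0e-04 -1.0e+00] F [0.6 0.5 0.6] w 0.658 gf 26.9
turn -0.1 shift -0.0 0.0015 0.0139
```

Request:
drive_tool(
  rows=[
    [0, 0, 0, 0, 0.001, 0.005, 0.45],
    [0, 0, 0, 0, 0, 0.004, 0.45],
    [0, 0, 0, 0, 0, 0.003, 0.45],
    [0, 0, 0, 0, 0, 0.001, 0.45],
    [0, 0, 0, 0, 0, 0, 0.45],
    [0, 0, 0, 0, 0, 0, 0.45],
  ],
)

```text
time: 12.15
tool_pos: [0.5569, -0.0366, 0.0566]
tcp_rot: [2.063, 2.369, 0.0]
wrist_force: [-0.3, -0.0, -0.3]
width: 0.661
grip_force: 26.9
```

```bash
python3 d.py .5555 -.0365 .0535 8;  python3 - <<'E'
from m import *
p=read_camera("side")
for c,z in(("a",.055),("g",.041)):
  for s,ce,l in blobs(p,c,amin=20): print(c,s.tolist(),ce.round(1),onz(p,*ce,z).round(4))
E
```

```text
t 12.15 pos [ 0.5569 -0.0366  0.0566] phi 7.91 zax [ 4.e-04 -1.e-04 -1.e+00] F [-0.3 -0.  -0.3] w 0.661 gf 26.9
turn -0.09 shift 0.0003 -0.0014 0.0031
a [21, 56, 31, 42, 123] [31.7 71.4] [0.1619 1.657  0.055 ]
a [218, 137, 6, 16, 56] [220.7 144.4] [0.5515 0.6197 0.055 ]
a [264, 160, 49, 34, 223] [283.4 172. ] [0.6417 0.3329 0.055 ]
a [358, 162, 19, 15, 124] [366.6 169. ] [0.8908 0.1552 0.055 ]
a [328, 232, 12, 17, 154] [333.6 240.1] [ 0.565  -0.0381  0.055 ]
g [0, 108, 9, 23, 113] [  2.6 121.4] [-0.0598  1.3356  0.041 ]
g [229, 140, 4, 14, 33] [230.9 146.6] [0.5836 0.5995 0.041 ]
g [322, 241, 19, 12, 91] [331.5 248.6] [ 0.5451 -0.0519  0.041 ]
```

Request:
drive_tool(
  rows=[
    [0, 0, 0, 0, -0.0012, 0.0015, 0.45],
    [0, 0, 0, 0, 0, 0.0012, 0.45],
    [0, 0, 0, 0, 0, 0, 0.45],
    [0, 0, 0, 0, 0, 0, 0.9],
    [0, 0, 0, 0, 0, 0, 1],
    [0, 0, 0, 0, 0, 0, 1],
    [0, 0, 0, 0, 0, -0.005, 1],
    [0, 0, 0, 0, 0, -0.025, 1],
  ],
)

```text
time: 12.87
tool_pos: [0.5518, -0.0362, 0.0799]
tcp_rot: [-2.058, -2.364, 0.008]
wrist_force: [0.6, 0.8, -0.5]
width: 1.0
grip_force: 0.0
```

Request:
drive_tool(
  rows=[
    [0, 0, 0, 0, 0, -0.035, 1],
    [0, 0, 0, 0, 0, -0.035, 1],
    [0, 0, 0, 0, 0, -0.01, 1],
    [0, 0, 0, 0, 0, 0, 1],
  ],
)

```text
time: 13.2
tool_pos: [0.559, -0.037, 0.1688]
tcp_rot: [2.058, 2.364, 0.008]
wrist_force: [0.0, 0.8, -0.3]
width: 1.005
grip_force: 0.0
```

```bash
python3 d.py .5455 -.336 .12 8;  python3 - <<'E'
from m import *
p=read_camera("side")
for c,z in(("a",.055),("g",.041)):
  for s,ce,l in blobs(p,c,amin=20):
    if 300<ce[0]<350 and ce[1]>200: print(c,s.tolist(),ce.round(1),onz(p,*ce,z).round(4))
E
```

```text
t 13.2 pos [ 0.559  -0.037   0.1688] phi 7.92 zax [ 0.0092 -0.001  -1.    ] F [ 0.   0.8 -0.3] w 1.005 gf 0.0
turn -0.08 shift -0.2942 -0.055 0.0488
a [322, 233, 18, 16, 237] [330.4 240.7] [ 0.5557 -0.0336  0.055 ]
g [322, 241, 19, 12, 72] [332.1 248.9] [ 0.5457 -0.0541  0.041 ]
```

Request:
drive_tool(
  rows=[
    [0, 0, 0, -0.028, -0.005, 0, 1],
    [0, 0, 0, -0.04, -0.0075, 0, 1],
    [0, 0, 0, -0.04, -0.0075, 0, 1],
    [0, 0, 0, -0.04, -0.0075, 0, 1],
    [0, 0, 0, -0.04, -0.0075, 0.01, 1],
    [0, 0, 0, -0.04, -0.0075, 0.015, 1],
    [0, 0, 0, -0.04, -0.0075, 0.015, 1],
    [0, 0, 0, -0.026, -0.003, 0.015, 1],
  ],
)

```text
time: 13.92
tool_pos: [0.5415, -0.3343, 0.1067]
tcp_rot: [-2.063, -2.366, 0.002]
wrist_force: [1.0, 0.7, -1.2]
width: 0.997
grip_force: 0.0
```

Request:
drive_tool(
  rows=[
    [0, 0, 0, 0, 0, 0.01, 1],
    [0, 0, 0, 0, 0, 0, 1],
    [0, 0, 0, 0, 0, 0, 1],
  ],
)

```text
time: 14.17
tool_pos: [0.5417, -0.3301, 0.0967]
tcp_rot: [-2.059, -2.364, 0.001]
wrist_force: [0.1, -0.3, -0.5]
width: 0.996
grip_force: 0.0
```

```bash
python3 d.py .5453 -.336 .007 8
```

```text
t 14.17 pos [ 0.5417 -0.3301  0.0967] phi 7.89 zax [-0.0049  0.0038 -1.    ] F [ 0.1 -0.3 -0.5] w 0.996 gf 0.0
turn -0.11 shift -0.0063 0.0028 0.0897
```

Request:
drive_tool(
  rows=[
    [0, 0, 0, -0.005, 0.003, 0.02, 1],
    [0, 0, 0, 0, 0, 0.03, 1],
    [0, 0, 0, 0, 0, 0.02, 1],
    [0, 0, 0, 0, 0, 0.012, 1],
    [0, 0, 0, 0, 0, 0.006, 1],
    [0, 0, 0, 0, 0, 0, 1],
    [0, 0, 0, 0, 0, 0, 1],
  ],
)

```text
time: 14.75
tool_pos: [0.5482, -0.336, 0.0128]
tcp_rot: [2.061, 2.37, 0.0]
wrist_force: [0.3, 0.4, -0.8]
width: 1.004
grip_force: 0.0
```

```bash
python3 d.py .5453 -.336 .0075 8
```

```text
t 14.75 pos [ 0.5482 -0.336   0.0128] phi 7.97 zax [ 9.e-04 -6.e-04 -1.e+00] F [ 0.3  0.4 -0.8] w 1.004 gf 0.0
turn -0.03 shift 0.0004 -0.0029 0.0053
```

Request:
drive_tool(
  rows=[
    [0, 0, 0, 0, -0.002, 0.005, 1],
    [0, 0, 0, 0, 0, 0, 0.38],
    [0, 0, 0, 0, 0, 0, 0.38],
    [0, 0, 0, 0, 0, 0, 0.38],
    [0, 0, 0, 0, 0, 0, 0.38],
    [0, 0, 0, 0, 0, 0, 0.38],
    [0, 0, 0, 0, 0, 0, 0.38],
    [0, 0, 0, 0, 0, 0, 0.38],
  ],
)

```text
time: 15.42
tool_pos: [0.5459, -0.3369, 0.008]
tcp_rot: [2.062, 2.369, 0.0]
wrist_force: [-1.7, 0.9, 6.2]
width: 0.584
grip_force: 25.4
```

```bash
python3 d.py .5453 -.336 .0075 8
```

```text
t 15.42 pos [ 0.5459 -0.3369  0.008 ] phi 7.91 zax [ 9.e-04 -6.e-04 -1.e+00] F [-1.7  0.9  6.2] w 0.584 gf 25.4
turn -0.09 shift 0.001 -0.0004 0.0005
```

Request:
drive_tool(
  rows=[
    [0, 0, 0, 0, 0, -0.01, 0.38],
    [0, 0, 0, 0, 0, -0.03, 0.38],
    [0, 0, 0, 0, 0, -0.03, 0.38],
    [0, 0, 0, 0, 0, -0.03, 0.38],
    [0, 0, 0, 0, 0, -0.02, 0.38],
    [0, 0, 0, 0, 0, -0.01, 0.38],
    [0, 0, 0, 0, 0, 0, 0.38],
    [0, 0, 0, 0, 0, 0, 0.38],
  ],
)

```text
time: 16.08
tool_pos: [0.5454, -0.3365, 0.1369]
tcp_rot: [2.062, 2.369, 0.0]
wrist_force: [0.3, -0.0, -0.9]
width: 0.585
grip_force: 26.1
```

```bash
python3 d.py .5555 -.036 .13 8;  python3 - <<'E'
from m import *
p=read_camera("side")
for s,ce,l in blobs(p,"p",amin=30): print(s.tolist(),ce.round(1),onz(p,*ce,.13).round(4))
E
```

```text
t 16.08 pos [ 0.5454 -0.3365  0.1369] phi 7.92 zax [ 4.e-04 -3.e-04 -1.e+00] F [ 0.3 -0.  -0.9] w 0.585 gf 26.1
turn -0.08 shift 0.2962 0.0518 0.0069
[398, 279, 12, 16, 133] [404. 287.] [ 0.5554 -0.3417  0.13  ]
```

Request:
drive_tool(
  rows=[
    [0, 0, 0, 0.03, 0.005, 0, 0.38],
    [0, 0, 0, 0.04, 0.007, 0, 0.38],
    [0, 0, 0, 0.04, 0.007, 0, 0.38],
    [0, 0, 0, 0.04, 0.007, 0, 0.38],
    [0, 0, 0, 0.04, 0.007, 0, 0.38],
    [0, 0, 0, 0.04, 0.007, 0, 0.38],
    [0, 0, 0, 0.04, 0.007, 0, 0.38],
    [0, 0, 0, 0.0262, 0.0048, 0.01, 0.38],
  ],
)

```text
time: 16.8
tool_pos: [0.5553, -0.0327, 0.1261]
tcp_rot: [-2.06, -2.37, -0.0]
wrist_force: [0.9, -0.4, -0.4]
width: 0.582
grip_force: 26.1
```

Request:
drive_tool(
  rows=[
    [0, 0, 0, 0, 0, 0.02, 0.38],
    [0, 0, 0, 0, 0, 0.015, 0.38],
    [0, 0, 0, 0, 0, 0.008, 0.38],
    [0, 0, 0, 0, 0, 0, 0.38],
    [0, 0, 0, 0, 0, 0, 0.38],
  ],
)

```text
time: 17.22
tool_pos: [0.5546, -0.0361, 0.0822]
tcp_rot: [-2.061, -2.367, 0.003]
wrist_force: [0.3, -0.5, -0.6]
width: 0.584
grip_force: 26.1
```

```bash
python3 d.py .5555 -.036 .0715 8
```

```text
t 17.22 pos [ 0.5546 -0.0361  0.0822] phi 7.9 zax [-3.5e-03  4.0e-04 -1.0e+00] F [ 0.3 -0.5 -0.6] w 0.584 gf 26.1
turn -0.1 shift 0.0 0.0009 0.0107
```

Request:
drive_tool(
  rows=[
    [0, 0, 0, 0, 0, 0.004, 0.38],
    [0, 0, 0, 0, 0, 0.003, 0.38],
    [0, 0, 0, 0, 0, 0.002, 0.38],
    [0, 0, 0, 0, 0, 0.001, 0.38],
    [0, 0, 0, 0, 0, 0, 0.38],
    [0, 0, 0, 0, 0, 0, 0.38],
  ],
)

```text
time: 17.72
tool_pos: [0.5561, -0.0362, 0.0741]
tcp_rot: [2.063, 2.369, 0.0]
wrist_force: [-0.1, -0.5, -0.3]
width: 0.581
grip_force: 26.1
```

```bash
python3 d.py .5555 -.036 .071 8
```

```text
t 17.72 pos [ 0.5561 -0.0362  0.0741] phi 7.91 zax [ 5.e-04 -1.e-04 -1.e+00] F [-0.1 -0.5 -0.3] w 0.581 gf 26.1
turn -0.09 shift 0.0002 -0.0006 0.0031
```

Request:
drive_tool(
  rows=[
    [0, 0, 0, 0, 0, 0.0015, 0.38],
    [0, 0, 0, 0, 0, 0.0012, 0.38],
    [0, 0, 0, 0, 0, 0, 0.38],
    [0, 0, 0, 0, 0, 0, 0.8],
    [0, 0, 0, 0, 0, 0, 1],
    [0, 0, 0, 0, 0, 0, 1],
    [0, 0, 0, 0, 0, -0.005, 1],
    [0, 0, 0, 0, 0, -0.025, 1],
  ],
)

```text
time: 18.38
tool_pos: [0.5522, -0.0356, 0.0974]
tcp_rot: [-2.058, -2.364, 0.008]
wrist_force: [-0.1, 0.0, 0.6]
width: 1.005
grip_force: 0.0
```

Request:
drive_tool(
  rows=[
    [0, 0, 0, 0, 0, -0.035, 1],
    [0, 0, 0, 0, 0, -0.04, 1],
    [0, 0, 0, 0, 0, -0.04, 1],
    [0, 0, 0, 0, 0, -0.04, 1],
    [0, 0, 0, 0, 0, -0.04, 1],
    [0, 0, 0, 0, 0, -0.04, 1],
    [0, 0, 0, 0, 0, -0.01, 1],
    [0, 0, 0, 0, 0, 0, 1],
  ],
)

```text
time: 19.05
tool_pos: [0.5582, -0.0362, 0.3524]
tcp_rot: [2.057, 2.363, 0.009]
wrist_force: [-0.3, 0.3, 0.6]
width: 1.002
grip_force: 0.0
```

```bash
python3 d.py .6893 -.0179 .345 7.85;  python3 - <<'E'
from m import *
p=read_camera("side")
for c,z in(("p",.069),("a",.055),("g",.041)):
  for s,ce,l in blobs(p,c,amin=20):
    if 300<ce[0]<350 and ce[1]>200: print(c,s.tolist(),ce.round(1),onz(p,*ce,z).round(4))
cv2.imwrite("pics/e.png",cv2.resize(p["color"][130:290,250:410,::-1],(560,560)))
E
```

```text
t 19.05 pos [ 0.5582 -0.0362  0.3524] phi 7.92 zax [ 0.0104 -0.0012 -0.9999] F [-0.3  0.3  0.6] w 1.002 gf 0.0
turn 0.07 shift 0.0003 0.1323 0.0074
p [323, 231, 16, 14, 187] [330.6 237.3] [ 0.5569 -0.0325  0.069 ]
a [322, 237, 18, 12, 80] [330.2 244.7] [ 0.5442 -0.0462  0.055 ]
g [322, 241, 19, 12, 72] [332.3 248.9] [ 0.5462 -0.0545  0.041 ]
```

View pics/e.png

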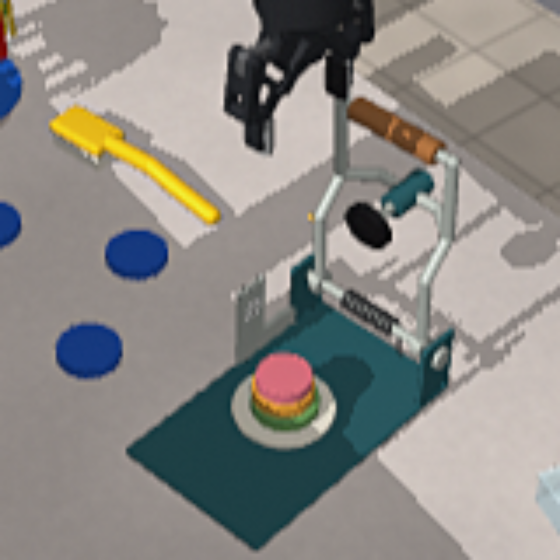

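Request:
drive_tool(
  rows=[
    [0, 0, 0, 0, 0.025, 0, 1],
    [0, 0, 0, 0, 0.035, 0, 1],
    [0, 0, 0, 0, 0.035, 0, 1],
    [0, 0, 0, 0, 0.025, 0, 1],
    [0, 0, 0, 0, 0.014, 0, 1],
    [0, 0, 0, 0, 0, 0, 1],
    [0, 0, 0, 0, 0, 0, 1],
  ],
)

```text
time: 19.68
tool_pos: [0.6877, -0.0174, 0.3423]
tcp_rot: [-2.059, -2.366, 0.006]
wrist_force: [0.5, 0.3, -0.4]
width: 1.001
grip_force: 0.0
```

```bash
python3 d.py .6893 -.0179 .257 7.85; python3 - <<'E'
from m import *
p=read_camera("side")
for s,ce,l in blobs(p,"a",amin=30):
  if ce[0]>340 and ce[1]<200: print(s.tolist(),ce.round(1))
print(proj(p,(.6893,-.0179,.278)))
cv2.imwrite("pics/f.png",cv2.resize(p["color"][90:210,290:410,::-1],(480,480)))
E
```

```text
t 19.68 pos [ 0.6877 -0.0174  0.3423] phi 7.94 zax [-6.3e-03  2.0e-04 -1.0e+00] F [ 0.5  0.3 -0.4] w 1.001 gf 0.0
turn 0.09 shift -0.0007 0.0016 0.0853
[349, 158, 28, 19, 192] [362.2 166.6]
[362.77653845 166.96370239]
```

View pics/f.png

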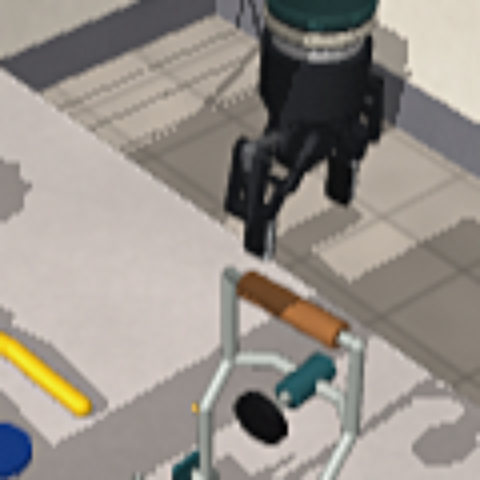

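Request:
drive_tool(
  rows=[
    [0, 0, 0, 0, 0.001, 0.02, 1],
    [0, 0, 0, 0, 0, 0.025, 1],
    [0, 0, 0, 0, 0, 0.02, 1],
    [0, 0, 0, 0, 0, 0.014, 1],
    [0, 0, 0, 0, 0, 0.006, 1],
    [0, 0, 0, 0, 0, 0, 1],
    [0, 0, 0, 0, 0, 0, 1],
  ],
)

```text
time: 20.32
tool_pos: [0.6895, -0.0175, 0.2618]
tcp_rot: [2.063, 2.369, 0.0]
wrist_force: [0.6, 0.3, 0.6]
width: 1.002
grip_force: 0.0
```

Request:
drive_tool(
  rows=[
    [0, 0, 0, 0, 0, 0, 0.1],
    [0, 0, 0, 0, 0, 0, 0.1],
    [0, 0, 0, 0, 0, 0, 0.1],
    [0, 0, 0, 0, 0, 0, 0.1],
    [0, 0, 0, 0, 0, 0, 0.1],
    [0, 0, 0, 0, 0, 0, 0.1],
    [0, 0, 0, 0, 0, 0, 0.1],
    [0, 0, 0, 0, 0, 0, 0.1],
  ],
  force=60,
)

```text
time: 20.98
tool_pos: [0.69, -0.0174, 0.2619]
tcp_rot: [2.062, 2.369, 0.001]
wrist_force: [-1.1, 0.0, 3.1]
width: 0.261
grip_force: 58.8
```

```bash
python3 d.py .6893 -.0179 .257 7.85; python3 - <<'E'
import numpy as np
# grip path (s towards -x press, height), 24 steps to a=1.5
a=np.linspace(0,1.5,25);t=1.5-a
s=.21*np.cos(t)-.03*np.sin(t);h=.066+.21*np.sin(t)+.03*np.cos(t)
print([(round(float(-x),4),round(float(-y),4)) for x,y in zip(np.diff(s),np.diff(h))])
E
```

```text
t 20.98 pos [ 0.69   -0.0174  0.2619] phi 7.92 zax [ 1.2e-03 -1.0e-04 -1.0e+00] F [-1.1  0.   3.1] w 0.261 gf 58.8
turn 0.07 shift -0.0004 -0.0007 0.0049
[(-0.0132, -0.0005), (-0.0133, 0.0003), (-0.0132, 0.0011), (-0.0131, 0.002), (-0.013, 0.0028), (-0.0128, 0.0036), (-0.0125, 0.0044), (-0.0122, 0.0051), (-0.0119, 0.0059), (-0.0115, 0.0066), (-0.0111, 0.0073), (-0.0106, 0.008), (-0.0101, 0.0086), (-0.0095, 0.0093), (-0.0089, 0.0098), (-0.0083, 0.0104), (-0.0076, 0.0109), (-0.0069, 0.0113), (-0.0062, 0.0117), (-0.0054, 0.0121), (-0.0047, 0.0124), (-0.0039, 0.0127), (-0.0031, 0.0129), (-0.0023, 0.0131)]
```

Request:
drive_tool(
  rows=[
    [0, 0, 0, 0, -0.0132, -0.0005, 0.1],
    [0, 0, 0, 0, -0.0133, 0.0003, 0.1],
    [0, 0, 0, 0, -0.0132, 0.0011, 0.1],
    [0, 0, 0, 0, -0.0131, 0.002, 0.1],
    [0, 0, 0, 0, -0.013, 0.0028, 0.1],
    [0, 0, 0, 0, -0.0128, 0.0036, 0.1],
    [0, 0, 0, 0, -0.0125, 0.0044, 0.1],
    [0, 0, 0, 0, -0.0122, 0.0051, 0.1],
  ],
)

```text
time: 21.65
tool_pos: [0.5872, -0.0311, 0.2434]
tcp_rot: [2.062, 2.369, 0.003]
wrist_force: [-0.4, 2.1, 3.5]
width: 0.258
grip_force: 59.1
```

Request:
drive_tool(
  rows=[
    [0, 0, 0, 0, -0.0119, 0.0059, 0.1],
    [0, 0, 0, 0, -0.0115, 0.0066, 0.1],
    [0, 0, 0, 0, -0.0111, 0.0073, 0.1],
    [0, 0, 0, 0, -0.0106, 0.008, 0.1],
    [0, 0, 0, 0, -0.0101, 0.0086, 0.1],
    [0, 0, 0, 0, -0.0095, 0.0093, 0.1],
    [0, 0, 0, 0, -0.0089, 0.0098, 0.1],
    [0, 0, 0, 0, 0, 0, 0.1],
  ],
)

```text
time: 22.32
tool_pos: [0.5116, -0.0411, 0.1846]
tcp_rot: [-2.06, -2.366, 0.003]
wrist_force: [-2.1, 3.4, 1.7]
width: 0.255
grip_force: 60.1
```

```bash
python3 - <<'E'
from h import *
import d
# grip at a: TCP offset from start
c,s=np.cos(np.radians(7.9)),np.sin(np.radians(7.9))
H=np.array([.69,-.0174,.2619])-np.array([.0151*c,.0151*s,.2777-.066])
def g(a):
    t=1.5-a;r=.21*np.cos(t)-.03*np.sin(t);return H+[-r*c,-r*s,.21*np.sin(t)+.03*np.cos(t)]
st=status.read_state();P=st["tool_pos"];A=np.linspace(0,1.54,1000)
D=[np.linalg.norm(g(a)-P) for a in A];i=np.argmin(D);print("a",A[i],"err",D[i])
d.go(*g(1.3),7.92);d.go(*g(1.5),7.92)
E
```

```text
a 0.9572972972972974 err 0.001165425791520154
t 22.32 pos [ 0.5116 -0.0411  0.1846] phi 7.9 zax [-0.0043  0.0014 -1.    ] F [-2.1  3.4  1.7] w 0.255 gf 60.1
turn -0.02 shift -0.001 -0.035 0.0633
t 22.32 pos [ 0.5116 -0.0411  0.1846] phi 7.9 zax [-0.0043  0.0014 -1.    ] F [-2.1  3.4  1.7] w 0.255 gf 60.1
turn -0.02 shift -0.001 -0.0452 0.1044
```

Request:
drive_tool(
  rows=[
    [0, 0, 0, 0, -0.0083, 0.0104, 0.1],
    [0, 0, 0, 0, -0.0076, 0.0109, 0.1],
    [0, 0, 0, 0, -0.0069, 0.0113, 0.1],
    [0, 0, 0, 0, -0.0062, 0.0117, 0.1],
    [0, 0, 0, 0, -0.0054, 0.0121, 0.1],
    [0, 0, 0, 0, -0.0047, 0.0124, 0.1],
    [0, 0, 0, 0, 0, 0, 0.1],
    [0, 0, 0, 0, 0, 0, 0.1],
  ],
)

```text
time: 22.98
tool_pos: [0.4752, -0.046, 0.1179]
tcp_rot: [-2.061, -2.367, -0.0]
wrist_force: [-2.6, 5.7, 2.1]
width: 0.258
grip_force: 60.4
```

```bash
cat > e.py <<'E'
from h import *
import d
c,s=np.cos(np.radians(7.9)),np.sin(np.radians(7.9))
H=np.array([.69,-.0174,.2619])-np.array([.0151*c,.0151*s,.2777-.066])
def g(a):
    t=1.5-a;r=.21*np.cos(t)-.03*np.sin(t);return H+[-r*c,-r*s,.21*np.sin(t)+.03*np.cos(t)]
st=status.read_state();P=st["tool_pos"];A=np.linspace(0,1.6,1000)
D=[np.linalg.norm(g(a)-P) for a in A];i=np.argmin(D);print("a",A[i],"err",D[i])
d.go(*g(1.5),7.92)
E
python3 e.py
```

```text
a 1.318118118118118 err 0.001300175021523524
t 22.98 pos [ 0.4752 -0.046   0.1179] phi 7.89 zax [-0.0022  0.0023 -1.    ] F [-2.6  5.7  2.1] w 0.258 gf 60.4
turn -0.03 shift -0.0012 -0.0084 0.0377
```

Request:
drive_tool(
  rows=[
    [0, 0, 0, 0.0005, -0.0025, 0.008, 0.1],
    [0, 0, 0, 0.0005, -0.002, 0.008, 0.1],
    [0, 0, 0, 0, -0.0015, 0.008, 0.1],
    [0, 0, 0, 0, -0.0012, 0.007, 0.1],
    [0, 0, 0, 0, -0.0008, 0.005, 0.1],
    [0, 0, 0, 0, -0.0004, 0.002, 0.1],
    [0, 0, 0, 0, 0, 0, 0.1],
    [0, 0, 0, 0, 0, 0, 0.1],
  ],
)

```text
time: 23.65
tool_pos: [0.4666, -0.0471, 0.0814]
tcp_rot: [-2.061, -2.368, 0.003]
wrist_force: [-7.0, 3.4, 11.3]
width: 0.261
grip_force: 61.2
```

```bash
python3 e.py; python3 - <<'E'
from h import *
p=read_camera("side")
cv2.imwrite("pics/g.png",cv2.resize(p["color"][180:290,270:380,::-1],(550,550)))
E
```

```text
a 1.4942942942942943 err 0.0013323653628078544
t 23.65 pos [ 0.4666 -0.0471  0.0814] phi 7.92 zax [-3.3e-03  4.0e-04 -1.0e+00] F [-7.   3.4 11.3] w 0.261 gf 61.2
turn 0.0 shift -0.0012 0.0003 0.0012
```

View pics/g.png

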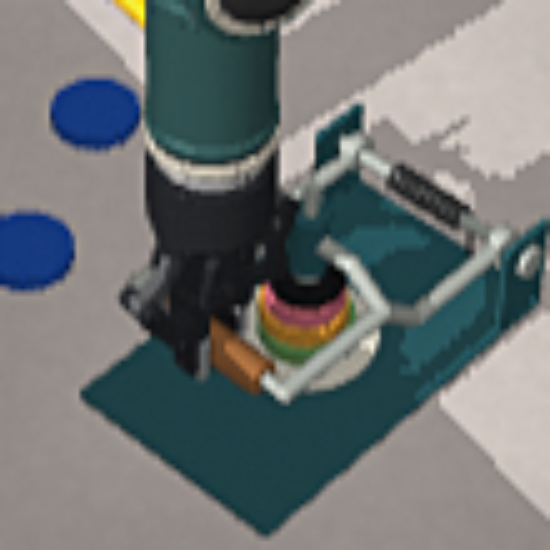

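Request:
drive_tool(
  rows=[
    [0, 0, 0, 0, -0.001, 0.002, 0.1],
    [0, 0, 0, 0, 0, 0, 0.1],
    [0, 0, 0, 0, 0, 0, 0.1],
    [0, 0, 0, 0, 0, 0, 0.1],
    [0, 0, 0, 0, 0, 0, 0.1],
    [0, 0, 0, 0, 0, 0, 0.1],
  ],
)

```text
time: 24.2
tool_pos: [0.4664, -0.0472, 0.0799]
tcp_rot: [-2.062, -2.368, 0.001]
wrist_force: [-6.4, 3.7, 10.7]
width: 0.262
grip_force: 61.2
```

```bash
python3 e.py; python3 - <<'E'
from m import *
a=status.read_state()["tool_pos"]
for n in("side","top"):
    p=read_camera(n)
    t=1.5-1.5
    for aa in(1.41,1.5):
        t=1.5-aa;r=.21*np.cos(t)-.03*np.sin(t);c,s=np.cos(np.radians(7.9)),np.sin(np.radians(7.9))
        # near (-y) grip end
        X=np.array([.6744-r*c+.047*s,-.0199-r*s-.047*c,.066+.21*np.sin(t)+.03*np.cos(t)]);print(n,aa,"end px",proj(p,X).round(1))
    for s_,ce,l in blobs(p,"a",amin=10):
        if 300<ce[0]<350 and ce[1]>200: print(s_.tolist(),ce.round(1))
    for c2 in "pg":
      for s_,ce,l in blobs(p,c2,amin=10):
        if 300<ce[0]<350 and ce[1]>200: print(c2,s_.tolist(),ce.round(1))
print(status.read_state()["tool_pos"]-a)
E
```

```text
a 1.5023023023023023 err 0.0013302005682572953
t 24.2 pos [ 0.4664 -0.0472  0.0799] phi 7.92 zax [-1.6e-03  5.0e-04 -1.0e+00] F [-6.4  3.7 10.7] w 0.262 gf 61.2
turn 0.0 shift -0.0012 0.0005 -0.0003
side 1.41 end px [323.9 251.3]
side 1.5 end px [323.  256.2]
[322, 237, 18, 13, 78] [330.1 244.9]
[312, 244, 13, 15, 95] [316.9 251.4]
p [323, 236, 16, 9, 61] [330.  241.3]
g [322, 245, 13, 8, 32] [327.  249.5]
top 1.41 end px [353.2 225.2]
top 1.5 end px [353.  226.3]
[6.88784752e-06 1.78255159e-06 2.02757447e-05]
```

```bash
python3 -c "
from workcell import workorder
print(workorder.finish_job())"
```

```text
the job is handed in; nothing more can be done
None
```

I handed the job in at about 24 s of the 72 s limit, with no verdict returned: the green, amber and pink rounds are stacked flat and centred on the plate, and the gripper still holds the press handle down at about 1.50 rad, past the third click, with the foot on the pink round.

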